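Clear the duct offcut and close up the rail row

TASK

A blue offcut of cable duct lies across the rail and keeps the grey module from closing up to the terminal row: first put the offcut in the green scrap bin. Then slide the module along the rail until it is fully home against the terminal row, and only then throw its orange clamp lever right over to the other side. Leave everything else on the bench and in the red tray where it is.

Things in the scene. Friction and masses are not known exactly. Their poses are not given: they have to be found in the camera images.
- plate: Galvanised steel plate fixed on the bench, 200 (x) by 380 (y) by 3 mm; origin at the centre of its underside, z up. A rail 35 mm wide, top 18 mm above the bench, runs along the plate's y axis at x = 0, y = -175 to 175 mm. Nearly square to the robot: plate +x points away from it.
- module (a joint): Slide of the grey module along the rail: gap in m from its leading side to the terminal row; 0 = touching (stop), at most 0.17; it moves to the plate's +y as the value falls. Friction about 3 N; stays where left, cannot turn or come off. Body 80 mm across the rail, 100 mm along it, top 68 mm above the bench, centre at plate x = 0, y = 0.075 m minus the joint value.
- nose_top (a point): Centre of the top of the module's black grip nose, 108 mm above the bench; plate axes. The nose is 40 mm across the rail (plate x) by 45 mm along it (plate y), 40 mm high above the grey body, on the half of it nearer the terminal row; the body's own centre is 22.5 mm towards plate -y.
- lever (a joint): Orange clamp lever on the module: 0 = released, leaning 0.55 rad from upright to the plate's -x; 1.1 rad = clamped, leaning 0.55 rad to the plate's +x (its stop). It hinges about the plate's y direction, takes about 1 N at its tip and stays where it is left. It does not itself hold the module.
- lever_tip (a point): Middle of the free end of the orange lever: 45 mm from its hinge, 16 mm wide along the rail, 8 mm thick. The hinge is in the grey body's top (68 mm above the bench) at plate x = 0, 52.5 mm from the nose's centre on the side away from the terminal row. The end is about 106 mm above the bench at either stop, 113 mm when upright.
- row_face (a point): Point on the rail's top (18 mm above the bench) under the face of the terminal row that the module must meet, at plate x = 0, y = 125 mm. The row: fixed white and yellow terminal blocks, y = 125 to 173 mm, 64 mm across the rail, up to 72 mm above the bench.
- offcut: Blue offcut of slotted cable duct, a U-channel open upwards, 110 mm long (its x), 40 mm wide (its y), 40 mm high, walls 3 mm, about 80 g; origin at the centre of its underside. It lies across the rail, on the rail's top, in the gap between the module and the terminal row.
- scrap_bin: Green open scrap bin, fixed, 170 (x) by 140 (y) by 90 mm high, walls 5 mm; origin at the centre of its underside. A thin blue plastic strip already lies in it. It stands left or right of the plate; a lower red tray stands on the other side.
- parts_tray: Red open parts tray, fixed, 170 by 140 by 60 mm high, not for scrap; origin at the centre of its underside.
- screwdriver: Screwdriver with red handle, 180 mm long, lying along its x on the plate's near (-x) strip. Bystander; origin at its underside.
- block_a: Loose white terminal block, 64 by 22 by 52 mm, standing in the red tray. Bystander; origin at the centre of its underside.
- block_b: Loose yellow terminal block, 64 by 22 by 52 mm, standing in the red tray. Bystander; origin at the centre of its underside.
- jar: Small jar with white cap, 60 mm across, 80 mm high, beyond the plate. Bystander; origin at the centre of its underside.
- can: Blue can with a white band, 56 mm across, 150 mm high, beyond the plate. Bystander; origin at the centre of its underside.
- carton: Cardboard carton 70 by 130 by 60 mm, beyond the plate. Bystander; origin at the centre of its underside.
- meter: Yellow hand-held meter 130 by 70 mm, 38 mm high with its dial, lying on the bench near the robot. Bystander; origin at the centre of its underside.
- wrench: Steel wrench, 160 mm long, lying on the bench near the robot. Bystander; origin at its underside.
Things that resemble listed ones, but are neither listed nor needed, are in the scene too. There is more than one size of the scrap_bin; the one meant has the size given above.

How it is judged:
On the way, in this order (a step that is already met when the one before it is completed fails the run):
1. the offcut lies in the green scrap bin (x of offcut in the frame of scrap_bin between -0.08 and 0.08 m and y of offcut in the frame of scrap_bin between -0.065 and 0.065 m and z of offcut in the frame of scrap_bin between -0.01 and 0.07 m and contact force between offcut and the fingers below 0.1 N), for 0.2 s.
2. the module is home against the terminal row (value of joint module below 0.003 m), for 0.2 s.
3. the clamp lever is thrown over (value of joint lever above 0.95 rad and value of joint module below 0.003 m), for 0.2 s.
At the end, for the whole second after the job is handed in: The offcut lies at rest inside the green scrap bin (its origin within the walls and less than 70 mm above the bin's underside), the module is within 3 mm of the terminal row and the clamp lever is past 0.95 rad (all of step 3 and x of offcut in the frame of scrap_bin between -0.08 and 0.08 m and y of offcut in the frame of scrap_bin between -0.065 and 0.065 m and z of offcut in the frame of scrap_bin between -0.01 and 0.07 m and linear speed of offcut below 0.03 m/s); the robot touches nothing.
It fails at once if the screwdriver on the plate is moved by more than 30 mm (distance of screwdriver from where it was at the start of the episode above 0.03 m).
It fails at once if a terminal block in the red tray is moved by more than 30 mm (distance of any of block_a, block_b from where it was at the start of the episode above 0.03 m).
It fails at once if the jar, can or carton beyond the plate is moved by more than 30 mm (distance of any of jar, can, carton from where it was at the start of the episode above 0.03 m).
It fails at once if the meter or wrench near the robot is moved by more than 30 mm (distance of any of meter, wrench from where it was at the start of the episode above 0.03 m).
It also fails if it takes over 64 s, if anything falls off the work surface, if the arm or the gripper's body presses on something with over 40 N, if the wrist force passes 120 N, or if a joint passes its speed limit or range.

ROBOT

A 6-joint arm with a two-finger parallel gripper is mounted at the origin on the work surface. World frame = base frame: x ahead of the robot, y to its left, z up, the work surface at z = 0. Lengths are in m, angles in rad, forces in N, time in s.
With the tool pointing down it reaches from about 0.325 to 0.9 m from the base axis. Payload 3.5 kg.
Tool frame: the origin (TCP) lies midway between the tips of the shut fingers; the grasp point (between the pads) lies 19 mm behind it; z points along the fingers, y is the line along which they close (so a half turn about z gives the same grasp; the last joint's range is limited). The gripper opens to 85 mm and grips with 20 to 120 N. Pads are 22 mm wide; open, the fingers measure 114 mm over their backs; the gripper's body (76 mm by 85 mm) begins 54 mm behind the grasp point. The pads swing forward as they close: fully open they stand 13 mm farther back than shut.
Start: joints at [-1.247, 0.276, -0.026, 1.268, 0, 1.467], TCP at [0.259, -0.569, 0.231] pointing down, gripper open.
Joint ranges: [-3.12, 3.12], [-0.85, 1.88], [-1.08, 1.24], [-1.95, 2.15], [-1.57, 1.53], [-3.14, 3.14]. Speed limits (rad/s): [2.57, 2.57, 3.14, 3.14, 3.14, 3.14].

INTERFACE

Orientations are given as a unit quaternion [w, x, y, z].
In Python, from station import * gives the robot as it stands. The module is installed in compiled form; this text tells all that it offers.
- The arm moves only by the shell command python3 -m creep 'ROWS' [FORCE]. ROWS is JSON, a list of rows, each an object with "linear": the shift along the tool's x, y, z in m, a list of three; "rot": the turn, a rotation vector about the tool's x, y, z in rad, a list of three; "grip": the opening, from 0 (shut) to 1 (fully open). A call has 1 to 5 rows; each row is the pose to reach, as a shift and turn from the pose commanded when the call began, along the tool's axes at that moment; what a row does not reach only later rows make up. A row lasts 1/12 s, in which the tool goes at most 41.7 mm and 7.16 degrees, less where a joint would pass 70% of its speed; a pose out of reach is approached as far as the arm can. A call with a gripper value outside its range is refused whole. The fingers move at their own pace and stop on an object; FORCE is the grip in N (left out, the last holds). Time passes only in rows, so rows that repeat a pose let the fingers close. It gives the time, the measured TCP pose, the force, the opening and the grip force at its end, in the units of the state.
- observe(): the state, without advancing time (a new reading comes with each control period).
- snapshot(name): name is "side" or "top" or "wrist"; returns the picture (420x560x3 uint8, blue, green, red); there is no depth.
- get_calibration(name): a dict with "intrinsics" (3x3 intrinsics, pixels), "rvec" (rotation vector, rad) and "tvec" (3), from world to camera coordinates, as OpenCV has them. Camera axes: x right, y down, z forward; pixel columns grow to the right and rows downward; lengths in m; the calibration is good to about 2 mm. A picture is of the moment at which its call begins: read the wrist's pose just before it. get_calibration takes no time and is no camera call; for the wrist camera it gives the pose at the moment of the call.
- sign_off(): hands the job in; it is judged then, once.
Trained networks look in the newest picture that a camera, given by its name, has taken for a name from the list of things; names that differ only in an ending like _2 or _b are one class to them, and where a whole thing is asked for, a point or a joint stands for the part that bears it (a point fixed in the world has none). Each returns a list of dicts, best first, with "p" (0 to 1); they miss things now and then, are a little off and sometimes report something else, mostly with a low value. They report only what shows in the picture. A call takes as long as a camera call. They do not tell look-alikes from the thing itself.
- boxes_of(camera, query): "location" ([x, y, z] in m, in world coordinates, good to about 4 mm: the middle of the surface that is visible of it).
- masks_of(camera, query): "pixels" (420x560 bool, what is visible of it).
The state is a dict: "time_s": time; "qpos": joint angles; "qvel": joint speeds; "joint_torque": joint torques, N m; "tcp_pos": TCP position; "eef_rot": TCP orientation; "contact_force": force on the tool from outside, world axes, zero at the start; "moment": the same for the moment, N m; "grip_width": opening from 0.0 (shut) to 1.0 (fully open); "grasp_force": force on a finger pad.
Only numpy, scipy, OpenCV 4.12 (cv2) and the standard library are available. Lean on these libraries where they do the work, as an engineer would, in place of code of your own. Each camera call takes 0.05 s, during which the arm holds its last target. There are 200 camera calls.

## Working session

There is one attempt and no reset: what is moved stays moved. The work goes in short steps, Python scripts to look and compute and a shell command to move; the robot and the scene stay as the last step left them, time stands still between calls to the robot, and variables do not carry over. Pictures are saved under pics/ and viewed, at most 10 in all, crops included, and the job is handed in when it is done.

```bash
mkdir -p pics
cat > h.py <<'E'
from station import *
import numpy as np, cv2
from scipy.spatial.transform import Rotation as R
def cam(n):
    c=get_calibration(n); K=np.array(c["intrinsics"],float); r=cv2.Rodrigues(np.array(c["rvec"],float))[0]; t=np.array(c["tvec"],float).ravel(); return K,r,t
def ray(n,u,v,z):
    K,r,t=cam(n); o=-r.T@t; d=r.T@np.linalg.solve(K,[u,v,1]); return o+d*(z-o[2])/d[2]
def proj(n,p):
    K,r,t=cam(n); q=K@(r@np.array(p)+t); return q[:2]/q[2]
def rows(p):  # shift in tool axes to world point p
    s=observe(); w,x,y,z=s["eef_rot"]; return R.from_quat([x,y,z,w]).inv().apply(np.array(p)-s["tcp_pos"])
E
python3 - <<'E'
from h import *
ims=[]
for n in ("top","side"):
    im=snapshot(n); cv2.imwrite(f"pics/{n}0.png",im)
    for q in ["plate","nose_top","lever_tip","module","offcut","scrap_bin","parts_tray","row_face","screwdriver"]:
        for d in boxes_of(n,q)[:3]: 
            print(n,q,round(d["p"],2),np.round(d["location"],3),np.round(proj(n,d["location"])))
s=observe(); print(s["time_s"],s["tcp_pos"],s["eef_rot"])
E
```

```text
top plate 0.72 [ 0.56  -0.013  0.003] [279. 207.]
top nose_top 0.94 [ 0.56  -0.072  0.07 ] [302. 204.]
top nose_top 0.69 [0.742 0.148 0.145] [211. 128.]
top lever_tip 0.67 [0.438 0.348 0.002] [146. 255.]
top lever_tip 0.66 [ 0.482 -0.07   0.026] [301. 235.]
top module 0.93 [ 0.56  -0.074  0.07 ] [303. 204.]
top offcut 0.74 [0.562 0.049 0.019] [256. 206.]
top scrap_bin 0.92 [ 0.478 -0.379  0.016] [415. 233.]
top scrap_bin 0.65 [ 0.256 -0.376  0.012] [418. 316.]
top scrap_bin 0.38 [ 0.785 -0.095  0.061] [308. 119.]
top parts_tray 0.82 [0.44  0.346 0.001] [147. 255.]
top row_face 0.89 [ 0.566 -0.013  0.002] [279. 205.]
top screwdriver 0.76 [ 0.48  -0.071  0.025] [302. 235.]
side plate 0.86 [0.535 0.05  0.001] [257. 255.]
side nose_top 0.87 [ 0.542 -0.04   0.072] [272. 216.]
side nose_top 0.34 [ 0.546 -0.098  0.098] [282. 198.]
side module 0.7 [ 0.542 -0.041  0.068] [272. 217.]
side offcut 0.7 [0.558 0.056 0.038] [248. 242.]
side scrap_bin 0.78 [ 0.465 -0.304  0.056] [339. 188.]
side scrap_bin 0.45 [0.4   0.318 0.048] [240. 323.]
side parts_tray 0.7 [0.432 0.338 0.031] [222. 329.]
side row_face 0.73 [0.362 0.146 0.006] [297. 296.]
side row_face 0.7 [0.533 0.053 0.002] [257. 255.]
side row_face 0.54 [0.738 0.166 0.09 ] [166. 227.]
side screwdriver 0.73 [ 0.47  -0.056  0.021] [298. 236.]
1.0 [ 0.25873554 -0.56892709  0.2313379 ] [1.00298422e-05 9.77315191e-01 2.11790030e-01 1.94120483e-05]
```

View pics/top0.png

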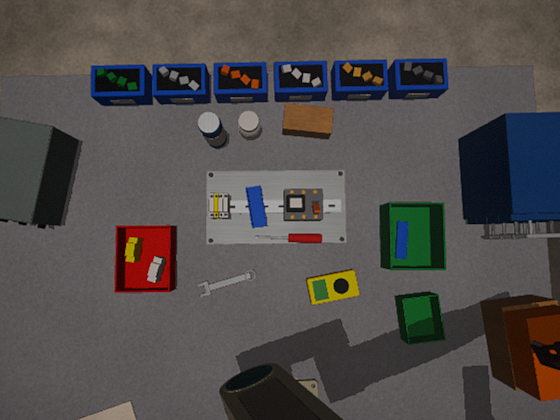

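View pics/side0.png

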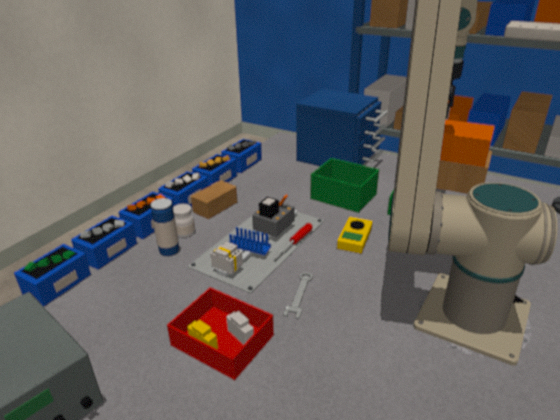

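Top picture: the offcut is at (257,206) and the module at (303,204). The big green bin is at (412,236), with a look-alike blue strip in it at (402,240). The small green bin at (419,317) is a look-alike, and the red tray is at (146,258). Candidates for the offcut are (257,206), lying across the rail, and the strip at (402,240). Candidates for the bin are (412,236) and (419,317); I'll settle that by size.

Run:
```python
from h import *
im=snapshot("top")
def rect(q,z,k=0):
    ms=masks_of("top",q)
    for m in ms[:2]:
        v,u=np.nonzero(m["pixels"]); P=np.array([ray("top",a,b,z)[:2] for a,b in zip(u,v)],np.float32)
        c,s,a=cv2.minAreaRect(P); print(q,round(m["p"],2),len(u),"pix",u.mean().round(),v.mean().round(),"c",np.round(c,4),"size",np.round(s,3),"ang",round(a,1))
rect("plate",.003);rect("offcut",.058);rect("scrap_bin",.09);rect("parts_tray",.06);rect("module",.068)
rect("meter",.038);rect("screwdriver",.02)
c=cv2.resize(im[160:280,190:460],None,fx=2.9,fy=2.9,interpolation=cv2.INTER_CUBIC); cv2.imwrite("pics/crop1.png",c)
```

```text
Traceback (most recent call last):
  File "h.py", line 7, in ray
    K,r,t=cam(n); o=-r.T@t; d=r.T@np.linalg.solve(K,[u,v,1]); return o+d*(z-o[2])/d[2]
          ~~~^^^
  File "h.py", line 5, in cam
    c=get_calibration(n); K=np.array(c["intrinsics"],float); r=cv2.Rodrigues(np.array(c["rvec"],float))[0]; t=np.array(c["tvec"],float).ravel(); return K,r,t
ValueError: time passes only in moves, steps and waits
```

```bash
python3 - <<'E'
s=open('h.py').read().replace("def ray(n,u,v,z):\n    K,r,t=cam(n)","def ray(n,u,v,z,c=None):\n    K,r,t=c or cam(n)")
s+='''
def mpts(n,mask,z):
    c=cam(n); v,u=np.nonzero(mask); return np.array([ray(n,a,b,z,c)[:2] for a,b in zip(u,v)],np.float32)
def rect(n,q,z,top=2):
    for m in masks_of(n,q)[:top]:
        v,u=np.nonzero(m["pixels"]); P=mpts(n,m["pixels"],z)
        c,s,a=cv2.minAreaRect(P); print(q,round(m["p"],2),len(u),"pix",u.mean().round(),v.mean().round(),"c",np.round(c,4),"size",np.round(s,3),"ang",round(a,1))
'''
open('h.py','w').write(s)
E
python3 - <<'E'
from h import *
im=snapshot("top")
c=cv2.resize(im[160:280,190:460],None,fx=2.9,fy=2.9,interpolation=cv2.INTER_CUBIC); cv2.imwrite("pics/crop1.png",c)
for q,z in [("plate",.003),("offcut",.058),("scrap_bin",.09),("parts_tray",.06),("module",.068),("meter",.038)]: rect("top",q,z)
E
```

```text
plate 0.97 9040 pix 275.0 205.0 c [ 0.5624 -0.0033] size [0.382 0.2  ] ang 89.1
offcut 0.65 626 pix 255.0 206.0 c [0.5592 0.0487] size [0.106 0.04 ] ang 7.4
offcut 0.26 559 pix 249.0 125.0 c [0.7746 0.06  ] size [0.058 0.078] ang 88.8
scrap_bin 0.86 2181 pix 419.0 317.0 c [ 0.2707 -0.35  ] size [0.123 0.11 ] ang 5.4
scrap_bin 0.73 3975 pix 413.0 235.0 c [ 0.472  -0.3427] size [0.165 0.168] ang 88.4
parts_tray 0.69 3319 pix 145.0 258.0 c [0.4338 0.3343] size [0.156 0.167] ang 88.3
module 0.78 1255 pix 302.0 204.0 c [ 0.56   -0.0732] size [0.101 0.083] ang 88.5
module 0.17 9043 pix 275.0 205.0 c [ 0.5566 -0.0034] size [0.356 0.187] ang 89.1
meter 0.71 1351 pix 332.0 286.0 c [ 0.3459 -0.1462] size [0.073 0.13 ] ang 8.7
```

View pics/crop1.png

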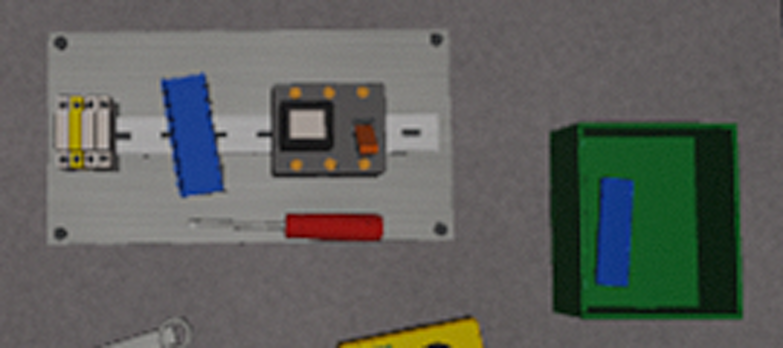

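The crop confirms the choice. The offcut is the thick duct across the rail, at (190,135) in the crop. The bin with rim (580–740, 125–318) in the crop is the 170 × 140 one; the other is only about 120 × 110. I'm moving now.

```bash
python3 -m creep '[{"linear":[0.031,-0.0255,0],"rot":[0,0,0.1],"grip":0.8},{"linear":[0.062,-0.051,0],"rot":[0,0,0.2],"grip":0.8},{"linear":[0.093,-0.0765,0],"rot":[0,0,0.298],"grip":0.8},{"linear":[0.124,-0.102,0],"rot":[0,0,0.298],"grip":0.8},{"linear":[0.154,-0.1275,0],"rot":[0,0,0.298],"grip":0.8}]' 40
python3 - <<'E'
from h import *
s=observe();print(s["time_s"],s["tcp_pos"],s["eef_rot"],s["grip_width"],s["contact_force"]); print(rows([.559,.049,.22]))
c=cam("top")
for u,v in [(390,203),(445,203),(445,270),(390,270)]: print(ray("top",u,v,.09,c))
E
```

```text
time_s: 1.87
tcp_pos: [0.3466, -0.3875, 0.2314]
eef_rot: [0.0, 0.998, 0.064, 0.0]
contact_force: [0.1, 0.1, -0.0]
grip_width: 0.798
grasp_force: 0.0
1.8667 [ 0.34662685 -0.38753367  0.23141214] [1.40879766e-04 9.97953211e-01 6.39477788e-02 2.22379666e-04] 0.7978526481632068 [ 0.07652952  0.14820981 -0.00548603]
[ 0.26634782 -0.40586097  0.0113999 ]
[ 0.55449317 -0.29189072  0.09      ]
[ 0.55080514 -0.43126896  0.09      ]
[ 0.38333921 -0.42097053  0.09      ]
[ 0.3872969  -0.28345105  0.09      ]
```

```bash
python3 -m creep '[{"linear":[0.022,-0.0335,0],"rot":[0,0,0],"grip":0.8},{"linear":[0.044,-0.067,0],"rot":[0,0,0],"grip":0.8},{"linear":[0.066,-0.1005,0],"rot":[0,0,0],"grip":0.8},{"linear":[0.088,-0.134,0],"rot":[0,0,0],"grip":0.8},{"linear":[0.11,-0.1675,0],"rot":[0,0,0],"grip":0.8}]' 40
python3 -m creep '[{"linear":[0.022,-0.0335,0],"rot":[0,0,0],"grip":0.8},{"linear":[0.044,-0.067,0],"rot":[0,0,0],"grip":0.8},{"linear":[0.066,-0.1005,0],"rot":[0,0,0],"grip":0.8},{"linear":[0.088,-0.134,0],"rot":[0,0,0],"grip":0.8},{"linear":[0.11,-0.1675,0],"rot":[0,0,0],"grip":0.8}]' 40
python3 -c "
from h import *
print(rows([.559,.049,.22]))"
```

```text
time_s: 2.28
tcp_pos: [0.4342, -0.2071, 0.2316]
eef_rot: [0.0, 0.998, 0.064, 0.0]
contact_force: [0.9, -0.9, -0.6]
grip_width: 0.801
grasp_force: 0.0
time_s: 2.7
tcp_pos: [0.5218, -0.0266, 0.2317]
eef_rot: [0.0, 0.998, 0.064, 0.0]
contact_force: [0.6, 0.4, 0.3]
grip_width: 0.804
grasp_force: 0.0
[ 0.04655838 -0.07023803  0.01166546]
```

```bash
python3 -m creep '[{"linear":[0.02,-0.03,0],"rot":[0,0,0],"grip":0.8},{"linear":[0.04,-0.06,0],"rot":[0,0,0],"grip":0.8},{"linear":[0.047,-0.07,0.012],"rot":[0,0,0],"grip":0.8},{"linear":[0.047,-0.07,0.012],"rot":[0,0,0],"grip":0.8}]' 40
python3 - <<'E'
from h import *
c=cam("wrist"); s=observe(); im=snapshot("wrist"); cv2.imwrite("pics/w1.png",im)
print(s["tcp_pos"]); rect("wrist","offcut",.058); rect("wrist","module",.068,1)
for q in ["nose_top","lever_tip","row_face"]:
  for d in boxes_of("wrist",q)[:2]: print(q,d["p"],np.round(d["location"],3),proj("wrist",d["location"]))
E
```

```text
time_s: 3.03
tcp_pos: [0.559, 0.0493, 0.2174]
eef_rot: [-0.0, 0.998, 0.066, -0.001]
contact_force: [0.7, -1.3, -0.1]
grip_width: 0.796
grasp_force: 0.0
[0.55898761 0.04933213 0.21738355]
offcut 0.61 4420 pix 284.0 178.0 c [0.5666 0.0456] size [0.102 0.04 ] ang 7.4
module 0.95 10624 pix 412.0 205.0 c [ 0.5619 -0.0798] size [0.125 0.083] ang 88.8
nose_top 0.88 [ 0.567 -0.061  0.069] [398.77180537 199.72646837]
nose_top 0.27 [ 0.341 -0.163  0.038] [432.03742823 387.21437696]
lever_tip 0.69 [ 0.552 -0.101  0.091] [449.48205745 229.50583586]
row_face 0.78 [ 0.581 -0.011  0.002] [334.97608518 166.83373912]
row_face 0.64 [ 0.573 -0.061  0.069] [399.91721314 194.09828591]
```

View pics/w1.png

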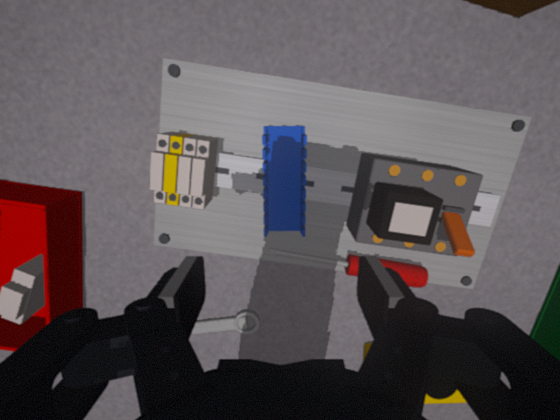

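The wrist view shows the offcut upright at columns 264–306, rows 125–236, with the fingers square to it. There is room on both sides, with the row's near edge at column 215 and the module starting at 350. I'm descending.

```bash
python3 -m creep '[{"linear":[0.004,0.002,0.04],"rot":[0,0,0],"grip":0.8},{"linear":[0.004,0.002,0.08],"rot":[0,0,0],"grip":0.8},{"linear":[0.004,0.002,0.12],"rot":[0,0,0],"grip":0.8},{"linear":[0.004,0.002,0.16],"rot":[0,0,0],"grip":0.8},{"linear":[0.004,0.002,0.194],"rot":[0,0,0],"grip":0.8}]' 40
python3 -m creep '[{"linear":[0,0,0],"rot":[0,0,0],"grip":0.8},{"linear":[0,0,0],"rot":[0,0,0],"grip":0.3},{"linear":[0,0,0],"rot":[0,0,0],"grip":0.3},{"linear":[0,0,0],"rot":[0,0,0],"grip":0.3},{"linear":[0,0,0],"rot":[0,0,0],"grip":0.3}]' 40
python3 -m creep '[{"linear":[0,0,0],"rot":[0,0,0],"grip":0.3},{"linear":[0,0,0],"rot":[0,0,0],"grip":0.3},{"linear":[0,0,0],"rot":[0,0,0],"grip":0.3}]' 40
```

```text
time_s: 3.75
tcp_pos: [0.5622, 0.0441, 0.0236]
eef_rot: [0.0, 0.998, 0.063, -0.0]
contact_force: [-0.3, 0.5, 0.5]
grip_width: 0.799
grasp_force: 0.0
time_s: 4.17
tcp_pos: [0.5658, 0.0451, 0.0283]
eef_rot: [0.0, 0.998, 0.064, 0.003]
contact_force: [-0.7, -0.6, -0.9]
grip_width: 0.458
grasp_force: 40.4
time_s: 4.42
tcp_pos: [0.5658, 0.0451, 0.0282]
eef_rot: [0.001, 0.998, 0.064, 0.003]
contact_force: [-1.5, -1.2, 7.0]
grip_width: 0.462
grasp_force: 41.3
```

```bash
python3 -m creep '[{"linear":[0,0,-0.03],"rot":[0,0,0],"grip":0.3},{"linear":[0,0,-0.065],"rot":[0,0,0],"grip":0.3},{"linear":[0,0,-0.1],"rot":[0,0,0],"grip":0.3},{"linear":[0,0,-0.14],"rot":[0,0,0],"grip":0.3},{"linear":[0,0,-0.175],"rot":[0,0,0],"grip":0.3}]' 40
python3 -c "
from h import *
s=observe();print(s['tcp_pos'],s['grip_width'],s['grasp_force'],rows([.469,-.357,.2]))
snapshot('wrist');rect('wrist','offcut',.16,1)"
```

```text
time_s: 4.83
tcp_pos: [0.5632, 0.0455, 0.2034]
eef_rot: [0.0, 0.998, 0.064, 0.001]
contact_force: [0.2, 0.3, -1.0]
grip_width: 0.463
grasp_force: 40.7
[0.56316824 0.04545906 0.20344921] 0.4628040641320065 40.722894072532654 [-0.14516695  0.38699949  0.00328646]
offcut 0.55 21739 pix 281.0 253.0 c [0.5497 0.0427] size [0.14  0.068] ang 7.1
```

```bash
python3 -m creep '[{"linear":[-0.013,0.035,0],"rot":[0,0,0],"grip":0.3},{"linear":[-0.026,0.07,0],"rot":[0,0,0],"grip":0.3},{"linear":[-0.039,0.105,0],"rot":[0,0,0],"grip":0.3},{"linear":[-0.052,0.14,0],"rot":[0,0,0],"grip":0.3},{"linear":[-0.066,0.175,0],"rot":[0,0,0],"grip":0.3}]' 40
python3 -m creep '[{"linear":[-0.013,0.035,0],"rot":[0,0,0],"grip":0.3},{"linear":[-0.026,0.07,0],"rot":[0,0,0],"grip":0.3},{"linear":[-0.039,0.105,0],"rot":[0,0,0],"grip":0.3},{"linear":[-0.052,0.14,0],"rot":[0,0,0],"grip":0.3},{"linear":[-0.066,0.175,0],"rot":[0,0,0],"grip":0.3}]' 40
python3 -m creep '[{"linear":[-0.013,0.037,0],"rot":[0,0,0],"grip":0.3},{"linear":[-0.013,0.037,0.03],"rot":[0,0,0],"grip":0.3},{"linear":[-0.013,0.037,0.07],"rot":[0,0,0],"grip":0.3}]' 40
```

```text
time_s: 5.35
tcp_pos: [0.5192, -0.1378, 0.2]
eef_rot: [-0.0, 0.998, 0.065, -0.0]
contact_force: [0.4, -0.2, -1.2]
grip_width: 0.465
grasp_force: 40.9
time_s: 5.77
tcp_pos: [0.4762, -0.32, 0.1999]
eef_rot: [-0.0, 0.998, 0.064, -0.0]
contact_force: [0.6, -0.4, -1.1]
grip_width: 0.459
grasp_force: 40.9
time_s: 6.02
tcp_pos: [0.4714, -0.3625, 0.1337]
eef_rot: [0.004, 0.998, 0.062, 0.004]
contact_force: [1.3, -0.3, -1.4]
grip_width: 0.46
grasp_force: 41.1
```

```bash
python3 -m creep '[{"linear":[0,0,0.03],"rot":[0,0,0],"grip":0.3},{"linear":[0,0,0.06],"rot":[0,0,0],"grip":0.3},{"linear":[0,0,0.09],"rot":[0,0,0],"grip":0.3},{"linear":[0,0,0.09],"rot":[0,0,0],"grip":0.3},{"linear":[0,0,0.09],"rot":[0,0,0],"grip":0.8}]' 40
python3 -m creep '[{"linear":[0,0,0],"rot":[0,0,0],"grip":0.8},{"linear":[0,0,0],"rot":[0,0,0],"grip":0.8},{"linear":[0,0,0],"rot":[0,0,0],"grip":0.8},{"linear":[0,0,0],"rot":[0,0,0],"grip":0.8}]' 40
python3 -m creep '[{"linear":[0,0,-0.04],"rot":[0,0,0],"grip":0.8},{"linear":[0,0,-0.08],"rot":[0,0,0],"grip":0.8},{"linear":[0,0,-0.12],"rot":[0,0,0],"grip":0.8},{"linear":[0,0,-0.16],"rot":[0,0,0],"grip":0.8},{"linear":[0,0,-0.19],"rot":[0,0,0],"grip":0.8}]' 40
python3 - <<'E'
from h import *
im=snapshot("top"); cv2.imwrite("pics/top2.png",im); s=observe(); print(s["tcp_pos"])
rect("top","offcut",.045)
w=snapshot("wrist"); cv2.imwrite("pics/w2.png",w); rect("wrist","offcut",.045)
c=cam("top")
for q in ["nose_top","lever_tip"]:
  for m in masks_of("top",q)[:2]: v,u=np.nonzero(m["pixels"]); print(q,m["p"],u.min(),u.max(),v.min(),v.max())
E
```

```text
time_s: 6.43
tcp_pos: [0.4672, -0.3553, 0.0385]
eef_rot: [-0.002, 0.998, 0.064, -0.002]
contact_force: [0.6, -0.2, 0.3]
grip_width: 0.587
grasp_force: 0.0
time_s: 6.77
tcp_pos: [0.4704, -0.3583, 0.0425]
eef_rot: [0.001, 0.998, 0.064, 0.001]
contact_force: [-0.1, -0.6, 0.6]
grip_width: 0.796
grasp_force: 0.0
time_s: 7.18
tcp_pos: [0.4701, -0.358, 0.2355]
eef_rot: [0.002, 0.998, 0.064, 0.002]
contact_force: [0.1, -0.6, -0.8]
grip_width: 0.8
grasp_force: 0.0
[ 0.47263644 -0.3603698   0.24192555]
offcut 0.94 740 pix 407.0 239.0 c [ 0.4649 -0.3484] size [0.106 0.052] ang 7.0
offcut 0.66 1451 pix 307.0 120.0 c [ 0.7868 -0.0945] size [0.131 0.084] ang 83.0
offcut 0.63 3851 pix 272.0 186.0 c [ 0.4653 -0.3493] size [0.106 0.04 ] ang 6.8
nose_top 0.59 283 322 188 220
lever_tip 0.44 238 260 111 138
lever_tip 0.37 312 319 203 212
```

View pics/w2.png

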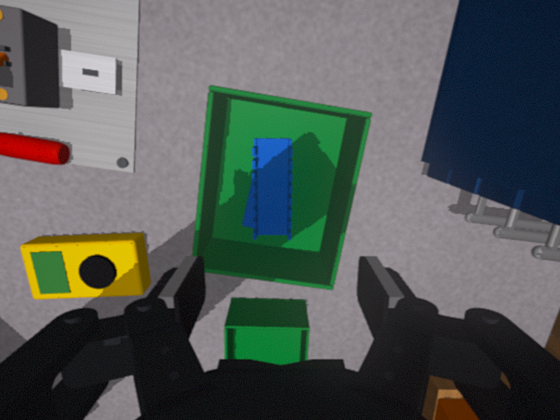

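The offcut lies in the large bin, at columns 252–292, rows 138–237. Next I'll go above the nose and turn 90° so the fingers straddle it across the rail.

```bash
python3 -m creep '[{"linear":[0.013,-0.0295,0],"rot":[0,0,-0.12],"grip":0.8},{"linear":[0.026,-0.059,0],"rot":[0,0,-0.24],"grip":0.8},{"linear":[0.039,-0.0885,0],"rot":[0,0,-0.36],"grip":0.8},{"linear":[0.052,-0.118,0],"rot":[0,0,-0.48],"grip":0.8},{"linear":[0.064,-0.1475,0],"rot":[0,0,-0.6],"grip":0.8}]' 40
python3 -m creep '[{"linear":[0.027,-0.017,0],"rot":[0,0,-0.12],"grip":0.8},{"linear":[0.054,-0.034,0],"rot":[0,0,-0.24],"grip":0.8},{"linear":[0.082,-0.051,0],"rot":[0,0,-0.36],"grip":0.8},{"linear":[0.109,-0.068,0],"rot":[0,0,-0.48],"grip":0.8},{"linear":[0.136,-0.086,0],"rot":[0,0,-0.6],"grip":0.8}]' 40
python3 -m creep '[{"linear":[0,0,0],"rot":[0,0,-0.12],"grip":0.8},{"linear":[0,0,0],"rot":[0,0,-0.228],"grip":0.8},{"linear":[0,0,0],"rot":[0,0,-0.228],"grip":0.8}]' 40
python3 - <<'E'
from h import *
s=observe(); K,r,t=cam("wrist"); print(s["tcp_pos"],s["eef_rot"],s["qpos"],"camera",-r.T@t)
im=snapshot("wrist"); cv2.imwrite("pics/w3.png",im)
rect("wrist","plate",.003,1)
for p in [(.5624,-.0033,.003),(.5613,-.0503,.108)]: print(proj("wrist",p))
E
```

```text
time_s: 7.9
tcp_pos: [0.5124, -0.2005, 0.2279]
eef_rot: [-0.002, 0.933, 0.359, -0.001]
contact_force: [-0.1, -0.5, -0.0]
grip_width: 0.798
grasp_force: 0.0
time_s: 8.32
tcp_pos: [0.5565, -0.046, 0.2279]
eef_rot: [-0.002, 0.785, 0.619, -0.001]
contact_force: [0.1, 0.3, -0.8]
grip_width: 0.799
grasp_force: 0.0
time_s: 8.57
tcp_pos: [0.5564, -0.0467, 0.2279]
eef_rot: [-0.002, 0.711, 0.703, -0.001]
contact_force: [-0.7, 0.8, 0.7]
grip_width: 0.799
grasp_force: 0.0
[ 0.55635605 -0.04665949  0.22790893] [-0.00186929  0.7108555   0.70333443 -0.00127967] [-1.99434909e-01  1.63719110e-01 -1.75038860e-01  1.23656887e+00
 -4.08485573e-05  1.38199799e+00] camera [0.55747833 0.02154422 0.3699977 ]
plate 0.79 52287 pix 290.0 140.0 c [ 0.5629 -0.0337] size [0.329 0.202] ang 88.7
[286.33909532 139.68131193]
[287.29974082 206.7357914 ]
```

View pics/w3.png

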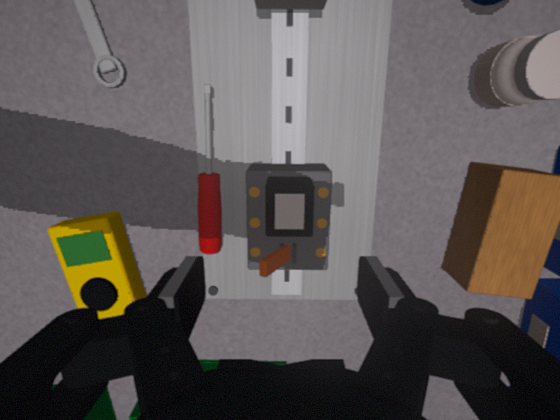

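Run:
```python
from h import *
c=cam("wrist")
for u,v,z in [(290,211,.108),(267,235,.108),(313,235,.108),(267,191,.108),(247,268,.068),(328,270,.068),(331,165,.068),(247,165,.068),(266,270,.106)]: print((u,v),ray("wrist",u,v,z,c).round(4))
print(rows([.562,-.049,.2]))
```

```text
(290, 211) [ 0.5635 -0.054   0.108 ]
(267, 235) [ 0.544  -0.0746  0.108 ]
(313, 235) [ 0.5826 -0.0752  0.108 ]
(267, 191) [ 0.545  -0.0369  0.108 ]
(247, 268) [ 0.521  -0.1236  0.068 ]
(328, 270) [ 0.6016 -0.127   0.068 ]
(331, 165) [ 0.602  -0.0223  0.068 ]
(247, 165) [ 0.5255 -0.0211  0.068 ]
(266, 270) [ 0.5421 -0.1076  0.106 ]
[-0.00131959  0.0054689   0.02852693]
```

The wrist view shows the nose top at about (290,211), the lever tip at (266,270), and the body at columns 247–331, rows 165–270. All of these agree with the given sizes, and the nose centre comes out at about (0.563, -0.053). I'm going down to grip it.

```bash
python3 -m creep '[{"linear":[-0.006,0.0065,0.04],"rot":[0,0,0],"grip":0.8},{"linear":[-0.006,0.0065,0.08],"rot":[0,0,0],"grip":0.8},{"linear":[-0.006,0.0065,0.11],"rot":[0,0,0],"grip":0.8},{"linear":[-0.006,0.0065,0.135],"rot":[0,0,0],"grip":0.8},{"linear":[-0.006,0.0065,0.15],"rot":[0,0,0],"grip":0.8}]' 40
python3 -m creep '[{"linear":[0,0,0],"rot":[0,0,0],"grip":0.8},{"linear":[0,0,0],"rot":[0,0,0],"grip":0.3},{"linear":[0,0,0],"rot":[0,0,0],"grip":0.3},{"linear":[0,0,0],"rot":[0,0,0],"grip":0.3},{"linear":[0,0,0],"rot":[0,0,0],"grip":0.3}]' 40
python3 -m creep '[{"linear":[0,0,0],"rot":[0,0,0],"grip":0.3},{"linear":[0,0,0],"rot":[0,0,0],"grip":0.3}]' 40
```

```text
time_s: 9.08
tcp_pos: [0.5608, -0.054, 0.0761]
eef_rot: [-0.003, 0.713, 0.701, -0.002]
contact_force: [0.4, 1.2, -0.3]
grip_width: 0.798
grasp_force: 0.0
time_s: 9.5
tcp_pos: [0.5625, -0.0544, 0.0817]
eef_rot: [-0.001, 0.713, 0.702, -0.001]
contact_force: [-5.4, -1.0, 2.6]
grip_width: 0.459
grasp_force: 44.7
time_s: 9.67
tcp_pos: [0.5625, -0.0544, 0.0817]
eef_rot: [-0.001, 0.712, 0.702, -0.001]
contact_force: [-5.5, -1.2, 2.5]
grip_width: 0.46
grasp_force: 44.7
```

```bash
python3 -m creep '[{"linear":[0.015,0,0],"rot":[0,0,0],"grip":0.3},{"linear":[0.035,0,0],"rot":[0,0,0],"grip":0.3},{"linear":[0.055,0,0],"rot":[0,0,0],"grip":0.3},{"linear":[0.075,0,0],"rot":[0,0,0],"grip":0.3},{"linear":[0.09,0,0],"rot":[0,0,0],"grip":0.3}]' 40
python3 -m creep '[{"linear":[0.015,0,0],"rot":[0,0,0],"grip":0.3},{"linear":[0.03,0,0],"rot":[0,0,0],"grip":0.3},{"linear":[0.04,0,0],"rot":[0,0,0],"grip":0.3},{"linear":[0.045,0,0],"rot":[0,0,0],"grip":0.3},{"linear":[0.048,0,0],"rot":[0,0,0],"grip":0.3}]' 40
```

```text
time_s: 10.08
tcp_pos: [0.564, 0.036, 0.0817]
eef_rot: [0.0, 0.712, 0.702, -0.002]
contact_force: [-3.5, -2.7, 1.9]
grip_width: 0.458
grasp_force: 44.6
time_s: 10.5
tcp_pos: [0.5648, 0.0841, 0.0817]
eef_rot: [-0.0, 0.712, 0.702, -0.001]
contact_force: [-5.2, -2.3, 5.0]
grip_width: 0.459
grasp_force: 45.0
```

```bash
python3 -m creep '[{"linear":[0.002,0,0],"rot":[0,0,0],"grip":0.3},{"linear":[0.004,0,0],"rot":[0,0,0],"grip":0.3},{"linear":[0.005,0,0],"rot":[0,0,0],"grip":0.3},{"linear":[0.006,0,0],"rot":[0,0,0],"grip":0.3}]' 40
python3 -m creep '[{"linear":[0.001,0,0],"rot":[0,0,0],"grip":0.3},{"linear":[0.002,0,0],"rot":[0,0,0],"grip":0.3},{"linear":[0.003,0,0],"rot":[0,0,0],"grip":0.3},{"linear":[0.003,0,0],"rot":[0,0,0],"grip":0.3}]' 40
```

```text
time_s: 10.83
tcp_pos: [0.5649, 0.0894, 0.0817]
eef_rot: [-0.0, 0.712, 0.702, -0.001]
contact_force: [-5.2, -1.9, 5.6]
grip_width: 0.462
grasp_force: 45.0
time_s: 11.17
tcp_pos: [0.5649, 0.0901, 0.0817]
eef_rot: [0.002, 0.713, 0.701, -0.003]
contact_force: [-6.0, -8.7, 6.2]
grip_width: 0.46
grasp_force: 45.0
```

```bash
python3 -m creep '[{"linear":[0.002,0,0],"rot":[0,0,0],"grip":0.3},{"linear":[0.004,0,0],"rot":[0,0,0],"grip":0.3},{"linear":[0.004,0,0],"rot":[0,0,0],"grip":0.3}]' 40
```

```text
time_s: 11.42
tcp_pos: [0.5649, 0.0902, 0.0817]
eef_rot: [0.005, 0.713, 0.701, -0.006]
contact_force: [-6.2, -19.2, 5.5]
grip_width: 0.462
grasp_force: 45.1
```

It's home: the motion stopped at y=0.090 while the force rose to 19 N. I'll release it and rise.

```bash
python3 -m creep '[{"linear":[-0.004,0,0],"rot":[0,0,0],"grip":0.3},{"linear":[-0.004,0,0],"rot":[0,0,0],"grip":0.8},{"linear":[-0.004,0,0],"rot":[0,0,0],"grip":0.8},{"linear":[-0.004,0,0],"rot":[0,0,0],"grip":0.8},{"linear":[-0.004,0,0],"rot":[0,0,0],"grip":0.8}]' 40
python3 -m creep '[{"linear":[0,0,-0.04],"rot":[0,0,0],"grip":0.8},{"linear":[0,0,-0.08],"rot":[0,0,0],"grip":0.8},{"linear":[-0.04,0,-0.1],"rot":[0,0,0],"grip":0.8},{"linear":[-0.08,0,-0.1],"rot":[0,0,0],"grip":0.8},{"linear":[-0.08,0,-0.1],"rot":[0,0,0],"grip":0.2}]' 40
python3 - <<'E'
from h import *
s=observe(); print(s["tcp_pos"],s["eef_rot"])
im=snapshot("wrist"); cv2.imwrite("pics/w4.png",im)
for m in masks_of("wrist","lever_tip")[:2]: v,u=np.nonzero(m["pixels"]); print(m["p"],u.min(),u.max(),v.min(),v.max())
for d in boxes_of("wrist","lever_tip")[:2]: print(d)
for p in [(.5645,.125,.018),(.541,.0395,.106),(.5645,.0395,.068)]: print(p,proj("wrist",p))
E
```

```text
time_s: 11.83
tcp_pos: [0.5675, 0.0935, 0.0812]
eef_rot: [0.001, 0.712, 0.702, 0.001]
contact_force: [0.2, 0.1, 0.1]
grip_width: 0.801
grasp_force: 0.0
time_s: 12.25
tcp_pos: [0.5679, 0.0082, 0.1835]
eef_rot: [0.004, 0.714, 0.701, 0.001]
contact_force: [-0.3, -0.7, -0.1]
grip_width: 0.678
grasp_force: 0.0
[0.56786894 0.00819501 0.18353375] [0.00379185 0.71358078 0.70056183 0.00109977]
0.76 236 277 157 186
{'location': [0.5522, 0.0428, 0.0943], 'p': 0.83}
(0.5645, 0.125, 0.018) [278.38368566  63.42177021]
(0.541, 0.0395, 0.106) [244.05095799 183.11626433]
(0.5645, 0.0395, 0.068) [279.7525356  173.22319182]
```

View pics/w4.png

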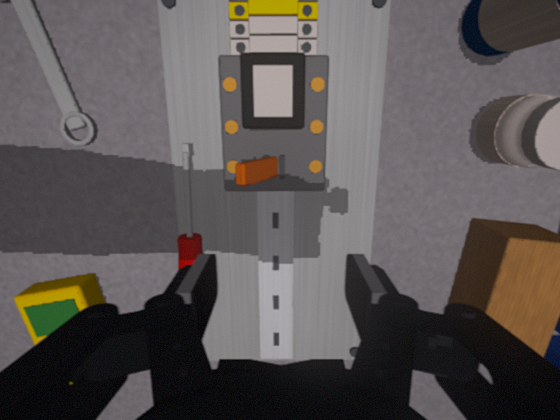

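The module is tight against the row, with no gap at about row 54. The lever leans to plate -x with its tip at about (242,172), and it is clear of the nose. Next I'll shut the fingers, get on its -x side and sweep to +x.

```bash
python3 -m creep '[{"linear":[0.012,-0.035,0],"rot":[0,0,0],"grip":0},{"linear":[0.024,-0.07,0],"rot":[0,0,0],"grip":0},{"linear":[0.035,-0.08,0],"rot":[0,0,0],"grip":0},{"linear":[0.035,-0.08,0.02],"rot":[0,0,0],"grip":0},{"linear":[0.035,-0.08,0.04],"rot":[0,0,0],"grip":0}]' 40
python3 -m creep '[{"linear":[0,0,0],"rot":[0,0,0],"grip":0},{"linear":[0,0,0.03],"rot":[0,0,0],"grip":0},{"linear":[0,0,0.051],"rot":[0,0,0],"grip":0},{"linear":[0,0,0.051],"rot":[0,0,0],"grip":0}]' 40
```

```text
time_s: 12.82
tcp_pos: [0.4857, 0.0513, 0.1407]
eef_rot: [0.001, 0.711, 0.703, 0.001]
contact_force: [0.9, 0.8, -1.2]
grip_width: 0.002
grasp_force: 0.0
time_s: 13.15
tcp_pos: [0.482, 0.0502, 0.0858]
eef_rot: [-0.003, 0.712, 0.703, -0.003]
contact_force: [-0.8, -0.5, 0.2]
grip_width: -0.0
grasp_force: 0.0
```

```bash
python3 -m creep '[{"linear":[-0.008,0.015,-0.005],"rot":[0,0,0],"grip":0},{"linear":[-0.008,0.03,-0.005],"rot":[0,0,0],"grip":0},{"linear":[-0.008,0.045,-0.005],"rot":[0,0,0],"grip":0},{"linear":[-0.008,0.06,-0.005],"rot":[0,0,0],"grip":0},{"linear":[-0.008,0.07,-0.005],"rot":[0,0,0],"grip":0}]' 40
python3 -m creep '[{"linear":[0,0.005,0],"rot":[0,0,0],"grip":0},{"linear":[0,0.01,0],"rot":[0,0,0],"grip":0},{"linear":[0,0.014,0],"rot":[0,0,0],"grip":0}]' 40
```

```text
time_s: 13.57
tcp_pos: [0.5576, 0.0407, 0.0966]
eef_rot: [0.001, 0.712, 0.702, 0.001]
contact_force: [-0.3, 0.4, -1.1]
grip_width: 0.003
grasp_force: 0.5
time_s: 13.82
tcp_pos: [0.5688, 0.0403, 0.0942]
eef_rot: [-0.001, 0.712, 0.702, -0.001]
contact_force: [-7.6, -0.1, 4.2]
grip_width: -0.001
grasp_force: 4.4
```

```bash
python3 -m creep '[{"linear":[0,0.002,0],"rot":[0,0,0],"grip":0},{"linear":[0,0.003,0],"rot":[0,0,0],"grip":0},{"linear":[0,0.003,0],"rot":[0,0,0],"grip":0}]' 40
python3 -m creep '[{"linear":[0,-0.02,0],"rot":[0,0,0],"grip":0},{"linear":[0,-0.05,-0.03],"rot":[0,0,0],"grip":0},{"linear":[0,-0.06,-0.07],"rot":[0,0,0],"grip":0},{"linear":[-0.04,-0.06,-0.1],"rot":[0,0,0],"grip":0},{"linear":[-0.07,-0.06,-0.1],"rot":[0,0,0],"grip":0}]' 40
python3 - <<'E'
from h import *
s=observe(); print(s["time_s"],s["tcp_pos"],s["contact_force"])
im=snapshot("wrist"); cv2.imwrite("pics/w5.png",im)
for p in [(.587,.042,.106),(.5635,.0417,.113),(.5635,.0417,.068)]: print(p,proj("wrist",p))
snapshot("top"); rect("top","offcut",.045,1)
E
```

```text
time_s: 14.07
tcp_pos: [0.5688, 0.0403, 0.0941]
eef_rot: [-0.003, 0.712, 0.702, -0.002]
contact_force: [-7.9, 0.9, 8.0]
grip_width: -0.003
grasp_force: 5.3
time_s: 14.48
tcp_pos: [0.5139, -0.0287, 0.1997]
eef_rot: [0.004, 0.71, 0.704, 0.003]
contact_force: [2.6, -0.8, 0.1]
grip_width: 0.002
grasp_force: 0.0
14.4833 [ 0.51389312 -0.02872086  0.1997435 ] [ 2.55983847 -0.77929066  0.05953194]
(0.587, 0.042, 0.106) [385.81355448  99.36347605]
(0.5635, 0.0417, 0.113) [353.18482705  99.98058686]
(0.5635, 0.0417, 0.068) [340.61791695 102.31372854]
offcut 0.77 840 pix 408.0 239.0 c [ 0.4644 -0.3485] size [0.113 0.057] ang 7.9
```

View pics/w5.png

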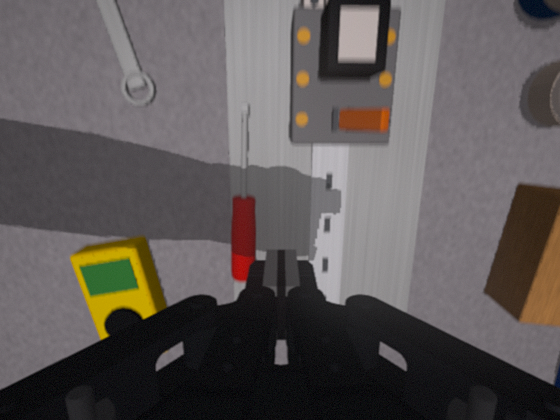

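The lever now leans to +x with its tip at (388,120), at its stop. The rows look shifted because the arm was still moving, so I'll re-measure the module at rest.

```bash
python3 -m creep '[{"linear":[0,0,0],"rot":[0,0,0],"grip":0},{"linear":[0,0,0],"rot":[0,0,0],"grip":0},{"linear":[0,0,0],"rot":[0,0,0],"grip":0}]' 40
python3 - <<'E'
from h import *
c=cam("wrist"); im=snapshot("wrist"); cv2.imwrite("pics/w6.png",im[:300,180:480].repeat(2,0).repeat(2,1)[:600])
print([proj("wrist",p) for p in [(.5635,.0417,.068),(.565,.1217,.068),(.5635,.0217,.068)]])
print(observe()["contact_force"])
E
```

```text
time_s: 14.88
tcp_pos: [0.5107, -0.0282, 0.1933]
eef_rot: [-0.001, 0.712, 0.703, -0.001]
contact_force: [0.3, 0.4, 0.5]
grip_width: -0.001
grasp_force: 0.0
[array([348.40977417, 113.77676981]), array([355.33086614,  -3.7426255 ]), array([347.33222958, 140.1427614 ])]
[-0.04637878  0.70509866 -0.0307402 ]
```

View pics/w6.png

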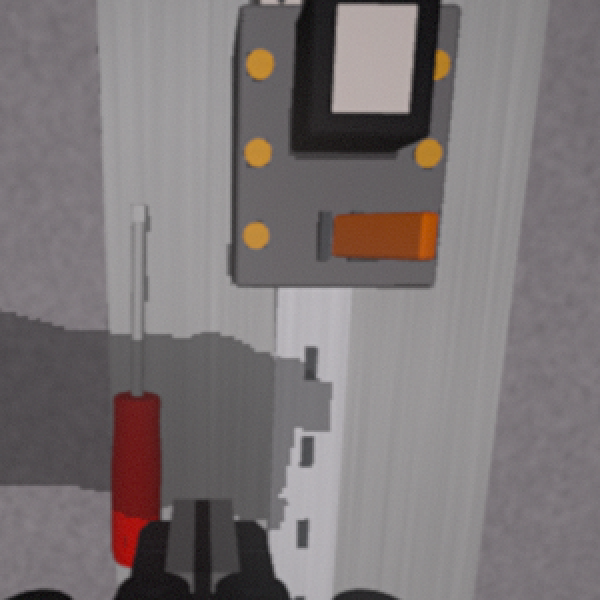

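The trailing edge agrees to about 2 mm, which is no better than the calibration. I'll take one close look at the joint with the terminal row.

```bash
python3 -m creep '[{"linear":[0.03,0,0],"rot":[0,0,0],"grip":0},{"linear":[0.05,0,0],"rot":[0,0,0],"grip":0},{"linear":[0.05,0,0],"rot":[0,0,0],"grip":0},{"linear":[0.05,0,0],"rot":[0,0,0],"grip":0}]' 40
python3 - <<'E'
from h import *
im=snapshot("wrist"); cv2.imwrite("pics/w7.png",cv2.resize(im[0:130,270:430],None,fx=4.5,fy=4.5,interpolation=cv2.INTER_CUBIC))
E
```

```text
time_s: 15.27
tcp_pos: [0.5118, 0.0221, 0.1938]
eef_rot: [-0.0, 0.711, 0.703, -0.0]
contact_force: [0.7, 0.1, -0.3]
grip_width: -0.001
grasp_force: 0.0
```

View pics/w7.png

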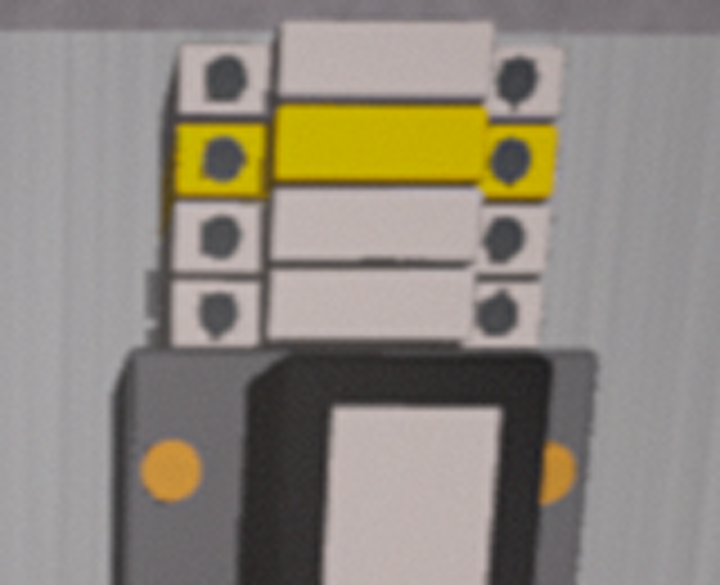

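The crop shows the terminal row meeting the module's edge at row 347 with no gap. Everything is in place, so I'm handing in.

```bash
python3 -c "
from station import *
print(sign_off())"
```

```text
the job is handed in; nothing more can be done
None
```

I've handed in the job: the last pictures show the offcut in the large green scrap bin, the module against the terminal row with no visible gap, and the clamp lever thrown over to its stop; the sign-off call returned no verdict.

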